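# Clear a sheared slot nut out of a fixture rail with the scraper

### The arm

A 6-joint arm with a two-finger parallel gripper is mounted at the origin on the work surface. World frame = base frame: x ahead of the robot, y to its left, z up, the work surface at z = 0. Lengths are in m, angles in rad, forces in N, time in s.
With the tool pointing down it reaches from about 0.4 to 0.925 m from the base axis. Payload 3.4 kg.
Tool frame: the origin (TCP) lies midway between the tips of the shut fingers; the grasp point (between the pads) lies 19 mm behind it; z points along the fingers, x is the direction in which the jaws open and shut, and the axes are right-handed (so a half turn about z gives the same grasp; the last joint's range is limited). The gripper opens to 85 mm and grips with 20 to 120 N. Pads are 22 mm wide; open, the fingers measure 114 mm over their backs; the gripper's body (76 mm by 85 mm) begins 54 mm behind the grasp point. The pads swing forward as they close: fully open they stand 13 mm farther back than shut.
Start: joints at [1.177, 0.307, 1.506, -0, 1.328, -0.073], TCP at [0.181, 0.546, 0.193] pointing down, gripper open.
Joint ranges: [-3.12, 3.12], [-1.05, 2.28], [0.14, 2.33], [-1.42, 4.57], [0.1, 2.73], [-2.68, 2.68]. Speed limits (rad/s): [2.57, 2.57, 3.14, 3.14, 3.14, 3.14].

### API

Orientations are given as a unit quaternion [x, y, z, w].
In Python, from station import ctrl gives the robot as it stands. Calls block until the motion is done:
- ctrl.reach(position, orientation): joint-space move of the TCP to a pose.
- ctrl.move_linear(position, rot=None, vel=0.15): straight line of the TCP; rot=None keeps the orientation; vel is the mean speed in m/s.
- ctrl.set_joints(angles): joint-space move.
- ctrl.let_go() and ctrl.grab(): open the fingers fully, or close them until they stop; the grip force is fixed at half the most.
- ctrl.sleep(seconds).
- ctrl.ik(position, orientation): joint angles nearest the present ones, or None.
- ctrl.camera(name): name is "scene" or "top"; returns the picture (420x560x3 uint8, red, green, blue); there is no depth.
- ctrl.camera_params(name): a dict with "fovy" (degrees; the focal length in pixels is half the picture's height over the tangent of half this angle, whatever the lens; pixels are square), "cx", "cy" (the principal point, pixels), "T" (4x4, takes a point from camera to world coordinates). Camera axes: x right, y down, z forward; pixel columns grow to the right and rows downward; lengths in m; the calibration is good to about 2 mm. A picture is of the moment at which its call begins. camera_params takes no time and is no camera call.
A pose or a line that the arm cannot do raises ctrl.Unreachable and nothing moves.
- ctrl.job_done(): hands the job in, once; it reports no verdict.
Trained networks look in the newest picture that a camera, given by its name, has taken for a name from the list of things; names that differ only in an ending like _2 or _b are one class to them, and where a whole thing is asked for, a point or a joint stands for the part that bears it (a point fixed in the world has none). Each returns a list of dicts, best first, with "score" (0 to 1); they miss things now and then, are a little off and sometimes report something else, mostly with a low value. They report only what shows in the picture. A call takes as long as a camera call. They do not tell look-alikes from the thing itself.
- ctrl.spot_in(query, camera): "point" ([column, row] in pixels, amid what is visible of it).
- ctrl.masks_of(query, camera): "region" (420x560 bool, what is visible of it) and "point" ([column, row] in pixels, amid what is visible of it).
- ctrl.place_of(query, camera): "point" ([column, row] in pixels: a listed point, or the origin of a listed thing).
Readings, each from a call of its own:
- ctrl.read_clock(): time.
- ctrl.read_q(): joint angles.
- ctrl.read_qd(): joint speeds.
- ctrl.read_tau(): joint torques, N m.
- ctrl.read_position(): TCP position.
- ctrl.read_eef_rot(): TCP orientation.
- ctrl.read_force(): force on the tool from outside, world axes, zero at the start.
- ctrl.read_moment(): the same for the moment, N m.
- ctrl.read_grip_width(): finger opening in m.
Only numpy, scipy, OpenCV 4.12 (cv2) and the standard library are available. Lean on these libraries where they do the work, as an engineer would, in place of code of your own. Each camera call takes 0.05 s, during which the arm holds its last target.

### The job

A sheared-off nut is lodged in the T-slot of the fixture rail: take the scraper from its rest, put its blade down into the slot behind the nut and push the nut along and out of the slot's open end, under the camera bridge, so that it drops into the catch tray. Do not lean on or knock the bridge, and do not bear down hard on the rail. Then put the scraper back in its rest as it was, and leave the other things on the bench where they stand.

Things in the scene. Friction and masses are not known exactly. Their poses are not given: they have to be found in the camera images.
- rail: Fixed aluminium rail block 220 (x) x 60 (y) x 50 mm high; origin under its centre on the bench, x along the slot toward the open end, z up. T-slot on the top's centre line: opening 12 mm wide through 6 mm lips (z 44 to 50 mm), below it a cavity 22 mm wide, 9 mm high, floor at z 35 mm. Closed at x -98 mm by a black plug, open at x +110 mm
- slot_end (a point): Middle of the slot floor at the open end: rail frame (110, 0, 35) mm
- strip_mid (a point): Middle of a hidden spring strip in the cavity's +y wall, rail x -42 to +72 mm. It clamps the nut sideways against the -y wall, so the nut needs about 3 to 6 N to slide; past the strip it slides freely
- tray_mid (a point): Middle of the inner floor of the grey open catch tray, 3 mm above the bench. Tray 90 (x) x 100 (y) x 22 mm high, walls 3 mm, fixed against the rail's open end (rail x 110.5 to 200.5 mm), below the slot floor
- bridge: Fixed camera bridge over the open end; origin and axes are the rail's. Crossbar x 84 to 106 mm, y -50 to +50 mm, underside z 98 mm (48 mm above the rail), top 104 mm, on posts 10 mm wide at y +-45 mm; camera barrel 20 mm across on top at x 95 mm, up to z 134 mm. Under it an upright scraper cannot reach the open end; one leaning back 30 degrees can
- scrap: The lodged nut: dark steel, base plate 24 (x) x 20 (y) x 7 mm with a stub 16 x 9 x 5 mm on top (12 mm high in all), about 35 g; origin at the centre of its underside, on the slot floor; x along the slot toward the open end at the start. Held under the lips, it can leave only by the open end
- scraper: Scraper, 100 g. Straight steel blade 8 mm wide (y), 4 mm thick, 80 mm long, then handle 20 (y) x 22 mm in section: steel collar 78 to 92 mm, grey plastic 92 to 172 mm from the blade's end. Origin: centre of the blade's end. In the body's frame the tool's axis runs to the handle along (-sin 30deg, 0, cos 30deg): with z upright it leans back 30 deg to -x, as it stands in its rest
- scraper_grip (a point): Point on the handle's axis 130 mm from the blade's end, 42 mm below the handle's top; grip here across the 20 mm sides (along the scraper's y), the gripper leaning along the tool's axis. In use the scraper's x points to the slot's open end. Pushed while it bears on the slot floor, the leaning blade drags and digs in: feel the floor, then ease off about 3 mm
- rest: Fixed grey scraper rest; origin on the bench below the blade's end of a stowed scraper, x as the scraper's x, z up. Base x -100 to +30 mm, 60 mm wide, 8 mm high. The handle's back lies on a pad 77 to 97 mm up the tool's axis, between low cheeks 30 mm apart. The scraper lifts out along its axis and goes back the same way
- rest_seat (a point): Where the blade's end (scraper origin) stands in the rest: rest frame (0, 0, 20) mm, on a small plate square to the tool's axis, between cheeks 30 mm apart and behind a lip 8 mm high, 10 mm in front of the axis. A stowed scraper has the rest's axes
- bin: Bystander: blue open bin 100 x 130 x 55 mm with small green parts; origin under its centre
- dispenser: Bystander: white pump bottle, 60 mm across, 112 mm high, steel top; origin under its centre
- capbox: Bystander: clear box with white lid, 96 x 136 x 60 mm; origin under its centre
There are look-alikes about, which are no part of the job. Of the things like the scraper, leave any that is black; of the rest the larger one is meant.

How it is judged:
On the way, in this order (a step that is already met when the one before it is completed fails the run):
1. the blade's end is down in the slot, behind the nut, which still sits where it was lodged (z of scraper in the frame of rail below 0.044 m and y of scraper in the frame of rail between -0.008 and 0.008 m and x of scraper in the frame of scrap below -0.008 m and distance of scrap from where it was at the start of the episode below 0.01 m), for 0.1 s.
2. the scraper in the slot has pushed the nut at least 15 mm along the slot (z of scraper in the frame of rail below 0.044 m and y of scraper in the frame of rail between -0.008 and 0.008 m and contact force between scraper and scrap above 0.2 N and distance of scrap from where it was at the start of the episode above 0.015 m and z of scrap in the frame of rail above 0.03 m), for 0.05 s.
3. the nut has dropped into the catch tray (x of scrap in the frame of rail between 0.112 and 0.2 m and y of scrap in the frame of rail between -0.05 and 0.05 m and z of scrap in the frame of rail below 0.028 m), for 0.2 s.
At the end, for the whole second after the job is handed in: The nut lies at rest in the catch tray at the slot's open end; the scraper stands released and still in its rest, its blade's end within 15 mm of the seat, its lean within 0.15 rad and its heading within 0.3 rad of the rest's (all of step 3 and linear speed of each of scrap, scraper below 0.02 m/s and distance between scraper and rest_seat below 0.015 m and angle between the z axis of scraper and the z axis of rest, either way round below 0.15 rad and angle between the x axis of scraper and the x axis of rest, either way round below 0.3 rad and contact force between the fingers and scraper below 0.1 N); the robot touches nothing.
It fails at once if the bridge is struck or leaned on (over 8 N) (contact force between bridge and anything else above 8 N).
It fails at once if the scraper bears down hard on the rail (over 50 N) (contact force between scraper and rail above 50 N).
It fails at once if a bystander is shifted more than 20 mm (distance of any of bin, dispenser, capbox from where it was at the start of the episode above 0.02 m).
It also fails if it takes over 58 s, if anything falls off the work surface, if the arm or the gripper's body presses on something with over 40 N, if the wrist force passes 120 N, or if a joint passes its speed limit or range.

## Working session

There is one attempt and no reset: what is moved stays moved. The work goes in short steps, each a Python script; the robot and the scene stay as the last script left them, time stands still between calls to the robot, and variables do not carry over. Pictures are saved under pics/ and viewed, and the job is handed in when it is done.

```bash
mkdir -p pics; ls
python3 - <<'E'
from station import ctrl
import cv2
for c in ("scene","top"):
    im=ctrl.camera(c); cv2.imwrite(f"pics/{c}0.png",im[:,:,::-1])
    p=ctrl.camera_params(c); print(c,p)
    for q in ("rail","slot_end","tray_mid","bridge","scrap","scraper","scraper_grip","rest","rest_seat"):
        print(q,[( [round(float(v),1) for v in d["point"]],round(d["score"],2)) for d in ctrl.place_of(q,c)])
print(ctrl.read_clock(), ctrl.read_eef_rot())
E
```

```text
pics
scene {'fovy': 45.066252143056325, 'cx': 275.5860499587731, 'cy': 210.41975158747144, 'T': array([[-0.51943632,  0.56172371, -0.64393507,  1.37276765],
       [ 0.85427834,  0.32385232, -0.4066057 ,  0.62800664],
       [-0.0198602 , -0.76130555, -0.64808906,  0.87873493],
       [ 0.        ,  0.        ,  0.        ,  1.        ]])}
rail [([220.8, 221.6], 0.58)]
slot_end [([191.8, 232.3], 0.64)]
tray_mid [([177.4, 255.9], 0.69), ([315.7, 311.3], 0.49), ([368.5, 195.0], 0.31)]
bridge [([221.6, 224.0], 0.68), ([221.8, 221.9], 0.44)]
scrap [([117.3, 215.6], 0.63)]
scraper [([343.7, 242.2], 0.7), ([446.1, 306.3], 0.62), ([276.9, 220.3], 0.45)]
scraper_grip [([365.8, 196.3], 0.87), ([402.6, 269.9], 0.83), ([305.4, 208.2], 0.63), ([163.7, 182.2], 0.48), ([118.4, 216.6], 0.44)]
rest [([344.2, 248.5], 0.66)]
rest_seat []
top {'fovy': 56.67937450062054, 'cx': 274.36709679155285, 'cy': 218.2954524602715, 'T': array([[ 0.02629881, -0.97279291,  0.2301789 ,  0.35761425],
       [-0.99964861, -0.02482706,  0.00928833,  0.11840341],
       [-0.00332096, -0.23034229, -0.973104  ,  1.26907482],
       [ 0.        ,  0.        ,  0.        ,  1.        ]])}
rail [([319.6, 235.4], 0.73)]
slot_end [([322.4, 199.2], 0.64)]
tray_mid [([323.9, 191.3], 0.91), ([391.7, 253.1], 0.19)]
bridge []
scrap [([322.8, 221.5], 0.35)]
scraper [([220.6, 247.1], 0.68)]
scraper_grip [([206.6, 266.8], 0.72), ([177.3, 248.4], 0.72), ([271.8, 281.7], 0.71)]
rest [([222.2, 252.2], 0.9)]
rest_seat [([220.2, 247.2], 0.88)]
1.0 [ 8.10955095e-01  5.85108394e-01 -2.30855185e-05  2.14892809e-05]
```

View pics/scene0.png

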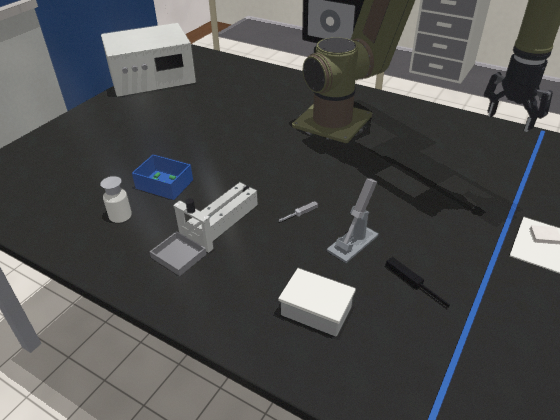

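View pics/top0.png

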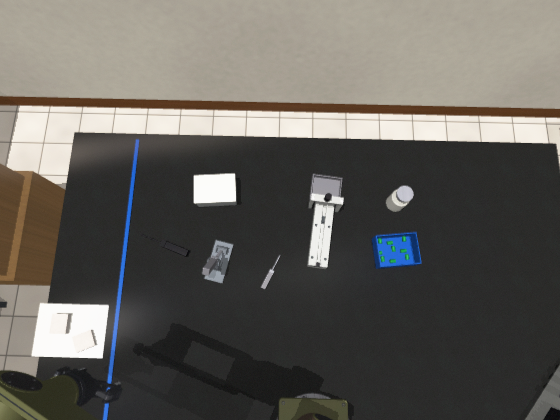

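The scene view shows the rail, bridge and tray at about (215,220), and the rest with the grey scraper at (355,220). A black look-alike is at (415,280) and a small one at (300,212). Next I'll zoom in on both.

Run:
```python
import cv2
def crop(n,x0,y0,w,h,k,o):
    im=cv2.imread(n)[y0:y0+h,x0:x0+w]; im=cv2.resize(im,None,fx=k,fy=k,interpolation=cv2.INTER_CUBIC)
    for i in range(0,w,10): cv2.putText(im,str(x0+i),(i*k,8),0,.3,(0,255,255),1); cv2.line(im,(i*k,10),(i*k,14),(0,255,255),1)
    for i in range(0,h,10): cv2.putText(im,str(y0+i),(0,i*k+4),0,.3,(0,255,255),1)
    return im
import numpy as np
cv2.imwrite("pics/c1.png",crop("pics/top0.png",300,165,50,110,5,0))
a=crop("pics/top0.png",300,165,60,110,5,0);b=crop("pics/top0.png",190,230,60,60,8,0)
b=cv2.copyMakeBorder(b,0,a.shape[0]-b.shape[0],0,0,cv2.BORDER_CONSTANT)
cv2.imwrite("pics/c1.png",np.hstack([a,b]))
a=crop("pics/scene0.png",145,175,120,100,4,0);b=crop("pics/scene0.png",320,170,64,100,4,0)
cv2.imwrite("pics/c2.png",np.hstack([a,b]))
```

```text
(no output)
```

View pics/c1.png

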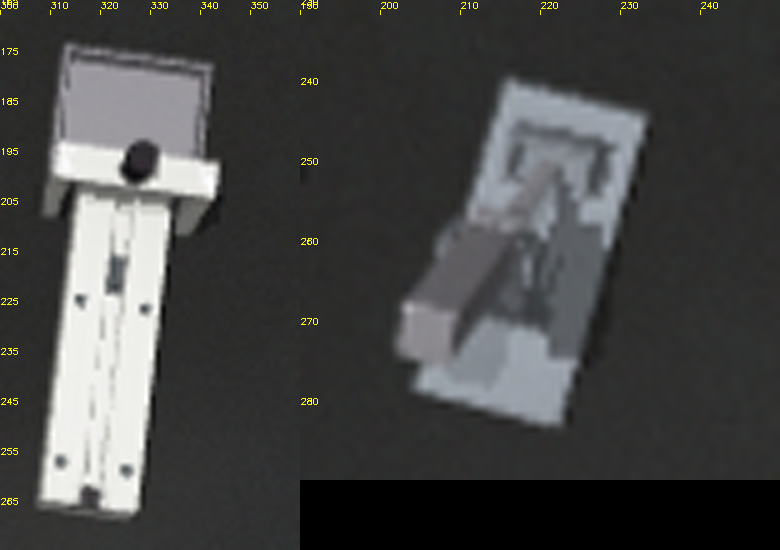

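View pics/c2.png

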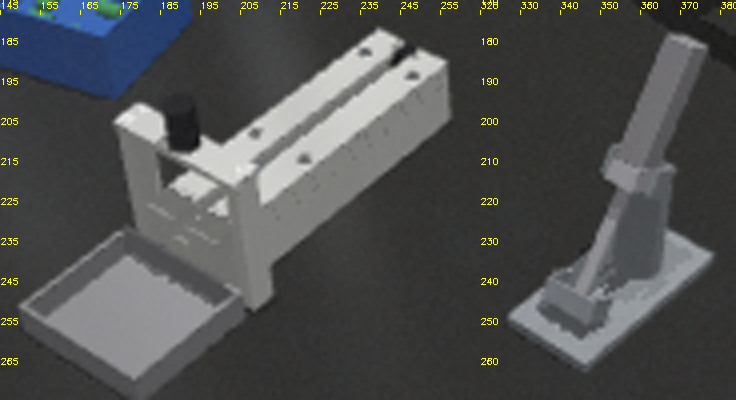

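```bash
cat > geo.py <<'E'
import numpy as np
from scipy.optimize import least_squares
from station import ctrl
P={c:ctrl.camera_params(c) for c in("scene","top")}
def proj(c,X):
    p=P[c];T=p["T"];f=210/np.tan(np.radians(p["fovy"]/2))
    q=(np.atleast_2d(X)-T[:3,3])@T[:3,:3]
    return q[:,:2]/q[:,2:]*f+[p["cx"],p["cy"]]
def pose(v,X):
    c,s=np.cos(v[2]),np.sin(v[2]);X=np.atleast_2d(X)
    return np.c_[v[0]+c*X[:,0]-s*X[:,1],v[1]+s*X[:,0]+c*X[:,1],X[:,2]]
E
cat > fit.py <<'E'
from geo import *
import cv2
def cp(x,y,x0,y0,k): return [(x+.5)/k-.5+x0,(y+.5)/k-.5+y0]
def fit(obs,v0,name):
    X=np.array([o[1] for o in obs])/1000.
    U=np.array([o[2] for o in obs])
    def r(v): 
        W=pose(v,X); return np.concatenate([(proj(o[0],W[i])[0]-U[i]) for i,o in enumerate(obs)])
    s=least_squares(r,v0,loss="soft_l1"); print(name,s.x.round(4))
    for o,e in zip(obs,r(s.x).reshape(-1,2)): print(o[0],o[1],e.round(2))
    for c in("top","scene"):
        sel=[o for o in obs if o[0]==c]
        # single-camera
        Xs=np.array([o[1] for o in sel])/1000.;Us=np.array([o[2] for o in sel])
        print("  only",c,least_squares(lambda v:(proj(c,pose(v,Xs))-Us).ravel(),s.x).x.round(4))
    return s.x
t=lambda x,y:cp(x,y,300,165,5)
s=lambda x,y:cp(x,y,145,175,4)
rail=fit([("top",(-110,30,50),t(40,500)),("top",(-110,-30,50),t(137,512)),("top",(200.5,50,22),t(64,44)),("top",(200.5,-50,22),t(212,65)),
("top",(84,50,104),t(52,178)),("top",(84,-50,104),t(217,199)),
("scene",(-110,30,50),s(448,63)),("scene",(-110,-30,50),s(378,28)),("scene",(-110,30,0),s(451,118)),("scene",(200.5,-50,22),s(20,305)),("scene",(200.5,50,22),s(138,380)),("scene",(110.5,50,22),s(245,291))],[.6,-.02,0],"rail")
t=lambda x,y:cp(x,y,190,230,8)
s=lambda x,y:cp(x,y,320,170,4)
rest=fit([("top",(30,30,8),t(210,77)),("top",(30,-30,8),t(348,115)),("top",(-100,-30,8),t(262,427)),("top",(-100,30,8),t(112,390)),
("scene",(30,-30,8),s(28,318)),("scene",(30,30,8),s(108,365)),("scene",(-100,30,8),s(234,252))],[.5,.25,-.3],"rest")
np.save("poses.npy",[rail,rest])
a=np.radians(30)
ax=np.array([-np.sin(a),0,np.cos(a)]);n=np.array([np.cos(a),0,np.sin(a)])
pts=[[0,0,.02]+.172*ax+sx*.011*n+[0,sy*.01,0] for sx,sy in((1,1),(1,-1),(-1,-1),(-1,1))]
for c in("top","scene"): print("handle top",c,proj(c,pose(rest,pts)).round(1).tolist(), "seat",proj(c,pose(rest,[0,0,.02])).round(1))
ims={}
for c in("top","scene"):
    im=cv2.resize(cv2.imread(f"pics/{c}0.png"),None,fx=4,fy=4,interpolation=cv2.INTER_CUBIC)
    def L(v,A,col=(0,0,255)):
        q=((proj(c,pose(v,np.array(A)/1000.))+.5)*4-.5)
        cv2.polylines(im,[np.round(q*16).astype(int)],True,col,1,cv2.LINE_AA,4)
    L(rail,[(-110,30,50),(-110,-30,50),(110,-30,50),(110,30,50)])
    L(rail,[(-98,6,50),(-98,-6,50),(110,-6,50),(110,6,50)],(0,255,0))
    L(rail,[(84,50,104),(84,-50,104),(106,-50,104),(106,50,104)],(255,0,0))
    L(rail,[(110.5,50,22),(110.5,-50,22),(200.5,-50,22),(200.5,50,22)])
    L(rest,[(30,30,8),(30,-30,8),(-100,-30,8),(-100,30,8)])
    L(rest,np.array(pts)*1000,(0,255,0))
    L(rest,[np.array([0,0,20]),np.array([0,0,20])+ax*172],(255,0,0))
    ims[c]=im
    x0,y0,w,h=(190,165,160,125) if c=="top" else (145,170,240,110)
    o=im[y0*4:(y0+h)*4,x0*4:(x0+w)*4]
    if c=="scene": o=cv2.resize(o,(800,367))
    cv2.imwrite(f"pics/ov_{c}.png",o)
# scrap x in rail by ray on plane z=.047
for u in (cp(117,274,300,165,5),cp(117,253,300,165,5),cp(117,293,300,165,5)):
    z=least_squares(lambda q:proj("top",pose(rail,[q[0],q[1],.047]))[0]-u,[0,0]);print("scrap rail xy",z.x.round(4))
E
python3 fit.py
```

```text
rail [ 0.6071 -0.0215 -0.112 ]
top (-110, 30, 50) [ 0.52 -0.4 ]
top (-110, -30, 50) [ 0.2  -0.16]
top (200.5, 50, 22) [ 0.02 -0.01]
top (200.5, -50, 22) [-0.12 -0.37]
top (84, 50, 104) [ 0.51 -0.71]
top (84, -50, 104) [-0.44 -0.66]
scene (-110, 30, 50) [ 0.26 -0.81]
scene (-110, -30, 50) [ 0.67 -0.13]
scene (-110, 30, 0) [ 0.32 -0.08]
scene (200.5, -50, 22) [ 0.22 -0.03]
scene (200.5, 50, 22) [-0.17 -0.49]
scene (110.5, 50, 22) [ 0.1  -0.25]
  only top [ 0.6058 -0.021  -0.1159]
  only scene [ 0.6082 -0.0215 -0.1087]
rest [ 0.5442  0.2996 -0.216 ]
top (30, 30, 8) [-0.43  0.13]
top (30, -30, 8) [-0.08 -0.3 ]
top (-100, -30, 8) [-0.02 -0.38]
top (-100, 30, 8) [ 0.75 -0.29]
scene (30, -30, 8) [ 0.22 -0.72]
scene (30, 30, 8) [-0.09 -0.39]
scene (-100, 30, 8) [0.26 0.24]
  only top [ 0.5434  0.2993 -0.2288]
  only scene [ 0.5455  0.2999 -0.2009]
handle top top [[202.9, 266.7], [209.8, 268.5], [208.5, 275.4], [201.7, 273.7]] seat [[221.2 249.7]]
handle top scene [[373.3, 180.8], [366.1, 177.3], [370.5, 177.4], [377.6, 180.9]] seat [[344.6 244.3]]
scrap rail xy [ 0.0403 -0.0006]
scrap rail xy [0.0541 0.0009]
scrap rail xy [ 0.0278 -0.002 ]
```

View pics/ov_top.png

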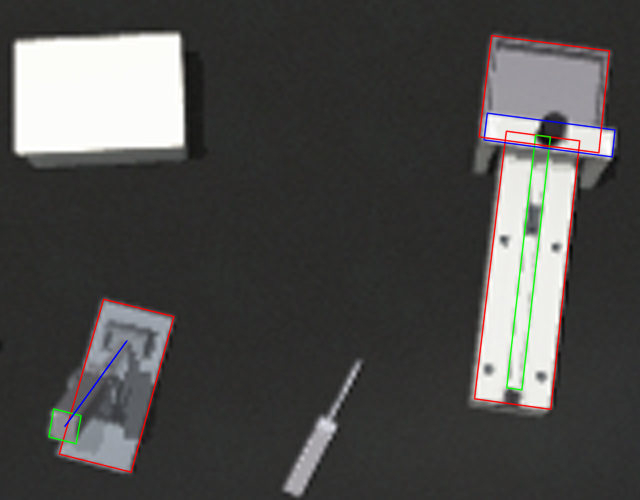

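View pics/ov_scene.png

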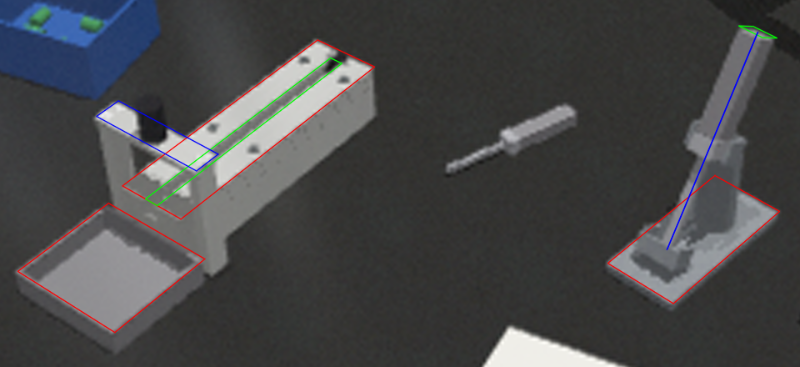

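```bash
cat > refine.py <<'E'
from geo import *
import cv2
from scipy.ndimage import map_coordinates
rail,rest=np.load("poses.npy")
def refine(v0,edges,name):
    v=v0.copy()
    G={c:cv2.cvtColor(cv2.imread(f"pics/{c}0.png"),cv2.COLOR_BGR2GRAY).astype(float) for c in P}
    for it in range(4):
        obs=[]
        for c,a,b in edges:
            A,B=np.array(a)/1000.,np.array(b)/1000.
            for t in np.linspace(.05,.95,25):
                X=A+(B-A)*t
                p=proj(c,pose(v,X))[0];q=proj(c,pose(v,X+(B-A)*.01))[0]
                d=(q-p)/np.linalg.norm(q-p);n=np.array([-d[1],d[0]])
                s=np.arange(-3,3.01,.1);w=p+s[:,None]*n
                I=map_coordinates(G[c],[w[:,1],w[:,0]],order=3)
                g=np.abs(np.gradient(I,s));k=g.argmax()
                if g[k]>15 and 3<k<57:
                    wt=g[max(0,k-6):k+7];ss=s[max(0,k-6):k+7]
                    obs.append((c,X,n,p+n*(wt@ss/wt.sum()),(c,a,b)))
        r=lambda z:np.array([(proj(o[0],pose(z,o[1]))[0]-o[3])@o[2] for o in obs])
        v=least_squares(r,v,loss="soft_l1",f_scale=.2).x
    print(name,v.round(4),len(obs))
    R=r(v)
    for e in edges:
        x=[R[i] for i,o in enumerate(obs) if o[4]==e]; print(e,len(x),np.round([np.median(x),np.std(x)],2) if x else "")
    for c in P:
        ob=[o for o in obs if o[0]==c]
        z=least_squares(lambda z:np.array([(proj(o[0],pose(z,o[1]))[0]-o[3])@o[2] for o in ob]),v,loss="soft_l1",f_scale=.2).x
        print(" only",c,z.round(4))
    return v
rail=refine(rail,[("top",(-105,-30,50),(70,-30,50)),("top",(-105,30,50),(70,30,50)),("top",(200.5,-50,22),(200.5,50,22)),("top",(-110,-30,50),(-110,30,50)),
("scene",(-105,-30,50),(60,-30,50)),("scene",(-105,30,50),(60,30,50)),("scene",(-110,-30,50),(-110,30,50)),("scene",(200.5,-50,22),(200.5,50,22)),("scene",(110.5,-50,22),(200.5,-50,22)),("scene",(110.5,50,22),(200.5,50,22))],"rail")if 1 else rail
rest=refine(rest,[("top",(30,-30,8),(30,30,8)),("top",(-100,-30,8),(-100,30,8)),("top",(-100,-30,8),(30,-30,8)),("top",(0,30,8),(30,30,8)),
("scene",(30,-30,8),(30,30,8)),("scene",(-100,30,8),(30,30,8))],"rest")
np.save("poses2.npy",[rail,rest])
E
python3 refine.py
```

```text
rail [ 0.6084 -0.0216 -0.1183] 235
('top', (-105, -30, 50), (70, -30, 50)) 25 [0.07 0.14]
('top', (-105, 30, 50), (70, 30, 50)) 25 [0.42 0.08]
('top', (200.5, -50, 22), (200.5, 50, 22)) 20 [1.1 0.8]
('top', (-110, -30, 50), (-110, 30, 50)) 20 [0.69 0.16]
('scene', (-105, -30, 50), (60, -30, 50)) 24 [-0.21  0.26]
('scene', (-105, 30, 50), (60, 30, 50)) 25 [-0.09  0.53]
('scene', (-110, -30, 50), (-110, 30, 50)) 21 [-0.19  0.38]
('scene', (200.5, -50, 22), (200.5, 50, 22)) 25 [-0.21  0.1 ]
('scene', (110.5, -50, 22), (200.5, -50, 22)) 25 [-0.06  0.37]
('scene', (110.5, 50, 22), (200.5, 50, 22)) 25 [0.01 0.38]
 only scene [ 0.609  -0.0222 -0.1155]
 only top [ 0.6063 -0.0205 -0.1161]
rest [ 0.5434  0.2998 -0.2215] 150
('top', (30, -30, 8), (30, 30, 8)) 25 [0.18 0.12]
('top', (-100, -30, 8), (-100, 30, 8)) 25 [0.22 0.15]
('top', (-100, -30, 8), (30, -30, 8)) 25 [0.09 0.14]
('top', (0, 30, 8), (30, 30, 8)) 25 [0.1  0.12]
('scene', (30, -30, 8), (30, 30, 8)) 25 [-0.72  0.06]
('scene', (-100, 30, 8), (30, 30, 8)) 25 [-0.11  0.1 ]
 only scene [ 0.5455  0.2988 -0.2251]
 only top [ 0.5429  0.3001 -0.2237]
```

```bash
cat > h.py <<'E'
from geo import *
from scipy.spatial.transform import Rotation as Rn
RAIL=np.array([.6075,-.0214,-.116]); REST=np.array([.5440,.2997,-.2235])
def tcp(frame,p,lean=30,dy=0,d=.111):
    """TCP pose so blade end is at p (m) in frame; d = TCP distance from blade end"""
    a=np.radians(lean);ax=np.array([-np.sin(a),0,np.cos(a)])
    X=np.array(p,float)+d*ax
    R=np.c_[[0,1,0],np.cross(-ax,[0,1,0]),-ax]
    q=(Rn.from_euler("z",frame[2])*Rn.from_matrix(R)).as_quat()
    return pose(frame,X)[0],q
E
python3 - <<'E'
from h import *
for n,f,p,d in(("pre",REST,(0,0,.02),.211),("grip",REST,(0,0,.02),.111),("lift",REST,(-.09,0,.02+.156),.111),("above",RAIL,(0,0,.1),.111),("in",RAIL,(0,0,.036),.111),("end",RAIL,(.11,0,.038),.111)):
    P_,q=tcp(f,p,d=d); j=ctrl.ik(P_,q); print(n,P_.round(3),None if j is None else np.round(j,2))
P_,q=tcp(REST,(0,0,.02),d=.231)
ctrl.reach(P_,q); print(ctrl.read_clock(),ctrl.read_position(),ctrl.read_force())
for c in("scene","top"):
    im=ctrl.camera(c)
    import cv2; cv2.imwrite(f"pics/{c}1.png",im[:,:,::-1])
a=cv2.imread("pics/scene1.png")[130:280,300:500];cv2.imwrite("pics/s1.png",cv2.resize(a,None,fx=4,fy=4,interpolation=cv2.INTER_CUBIC))
E
```

```text
pre [0.441 0.323 0.203] [ 0.89  0.16  1.84 -0.57  0.98 -0.16]
grip [0.49  0.312 0.116] [ 0.8   0.3   1.92 -0.68  0.75 -0.09]
lift [0.402 0.332 0.272] [ 0.98  0.08  1.75 -0.53  1.17 -0.19]
above [ 0.552 -0.015  0.196] [-0.1   0.04  2.01 -0.02  0.57 -1.54]
in [ 0.552 -0.015  0.132] [-0.1   0.14  2.11 -0.03  0.37 -1.53]
end [ 0.662 -0.028  0.134] [-0.1   0.27  1.9  -0.02  0.44 -1.54]
2.1833 [0.4313987  0.32621537 0.22021528] [0.19244808 0.87785917 0.26041854]
```

View pics/s1.png

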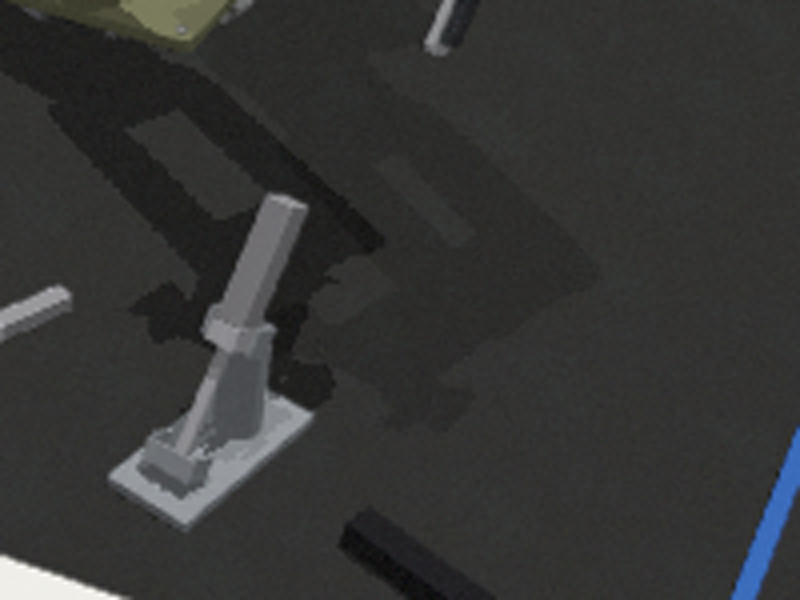

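```bash
python3 -c "
from h import *
print(proj('scene',ctrl.read_position()),proj('top',ctrl.read_position()),ctrl.read_position(),ctrl.read_clock(),ctrl.read_q())"
```

```text
[[382.64943304 155.64687019]] [[198.51559317 279.98032506]] [0.43136972 0.32643317 0.22011315] 2.2833 [ 0.91606002  0.14078213  1.81525509 -0.55971663  1.02399663 -0.17396874]
```

View pics/scene1.png

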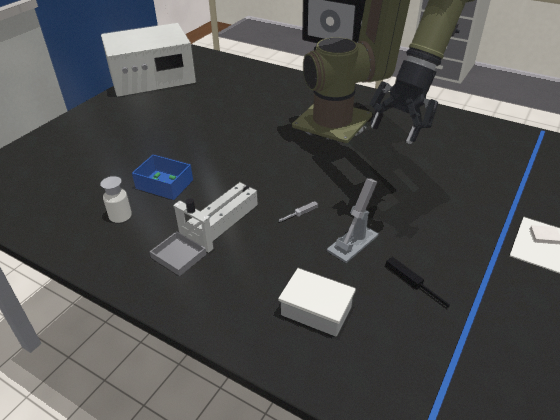

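View pics/top1.png

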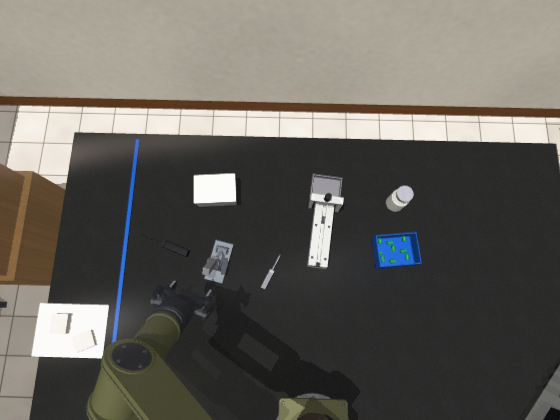

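Run:
```python
from h import *
import cv2
print(ctrl.read_qd())
o=[]
for c,(x0,y0) in(("scene",(330,70)),("top",(140,240))):
    im=ctrl.camera(c)[:,:,::-1].copy()
    im=cv2.resize(im[y0:y0+120,x0:x0+100],None,fx=4,fy=4,interpolation=cv2.INTER_CUBIC)
    pos=ctrl.read_position();z=Rn.from_quat(ctrl.read_eef_rot()).as_matrix()[:,2]
    for d,col in((0,(0,0,255)),(-.019,(0,255,0)),(-.073,(255,0,0))):
        u=((proj(c,pos+d*z)[0]-[x0,y0])*4).astype(int); cv2.circle(im,tuple(int(k) for k in u),3,col,-1)
    o.append(im)
cv2.imwrite("pics/g1.png",np.hstack(o))
```

```text
[ 0.00309591  0.00245257  0.00192222 -0.00362718  0.00143974 -0.00176908]
```

View pics/g1.png

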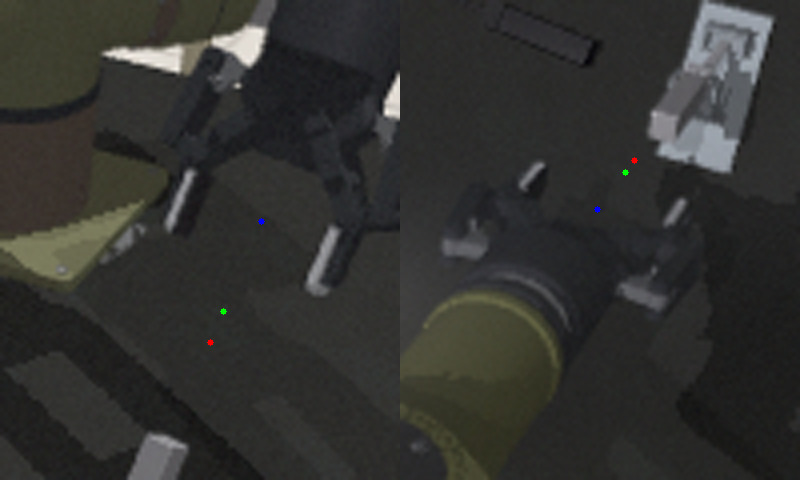

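Run:
```python
from h import *
import cv2
o=[]
pos=np.array([.181,.546,.193]);z=np.array([0,0,-1.])
for c,(x0,y0) in(("scene",(460,50)),("top",(60,340))):
    im=cv2.imread(f"pics/{c}0.png")
    im=cv2.resize(im[y0:y0+80,x0:x0+100],None,fx=4,fy=4,interpolation=cv2.INTER_CUBIC)
    for d,col in((0,(0,0,255)),(-.019,(0,255,0)),(-.073,(255,0,0))):
        u=((proj(c,pos+d*z)[0]-[x0,y0])*4).astype(int); print(u);cv2.circle(im,tuple(int(k) for k in u),3,col,-1)
    o.append(im)
cv2.imwrite("pics/g0.png",np.hstack(o))
q=ctrl.read_q(); print(ctrl.ik(*tcp(REST,(0,0,.02),d=.231))-q)
```

```text
[177 358]
[185 332]
[210 253]
[196 143]
[184 148]
[146 163]
[-1.01432002e-03 -7.15095832e-04  9.14065896e-04 -3.57674964e-04
 -4.25386888e-05 -4.43120792e-05]
```

View pics/g0.png

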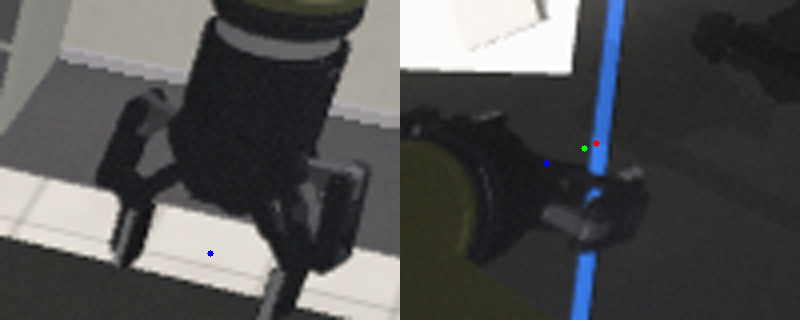

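Run:
```python
from h import *
import cv2
print(ctrl.read_grip_width(),ctrl.read_clock())
ctrl.grab()
print(ctrl.read_grip_width(),ctrl.read_clock())
o=[]
for c,(x0,y0) in(("scene",(330,70)),("top",(140,240))):
    im=ctrl.camera(c)[:,:,::-1].copy(); cv2.imwrite(f"pics/{c}2.png",im)
    im=cv2.resize(im[y0:y0+120,x0:x0+100],None,fx=4,fy=4,interpolation=cv2.INTER_CUBIC)
    pos=ctrl.read_position();z=Rn.from_quat(ctrl.read_eef_rot()).as_matrix()[:,2]
    for d,col in((0,(0,0,255)),(-.019,(0,255,0)),(-.073,(255,0,0))):
        u=((proj(c,pos+d*z)[0]-[x0,y0])*4).astype(int); cv2.circle(im,tuple(int(k) for k in u),3,col,-1)
    o.append(im)
cv2.imwrite("pics/g2.png",np.hstack(o))
```

```text
0.08523778696967445 2.3833
6.78266094832763e-05 3.15
```

View pics/g2.png

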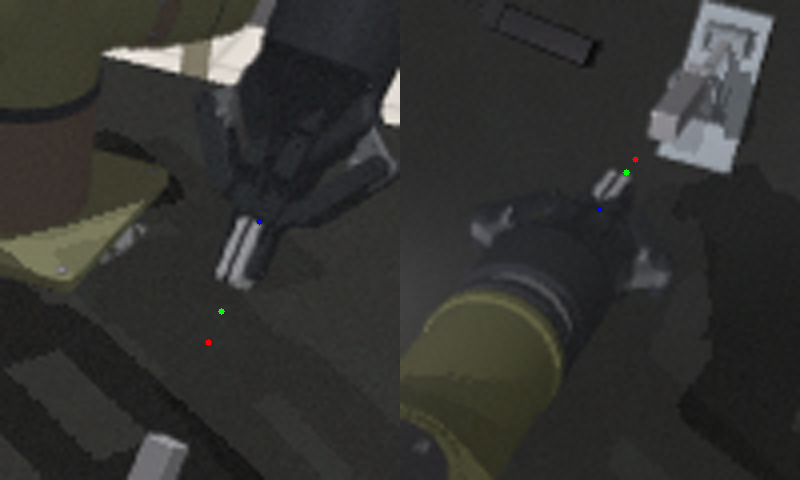

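Run:
```python
from h import *
us=np.array([330+(234+.5)/4-.5,70+(284+.5)/4-.5]); ut=np.array([140+(620-400+.5)/4-.5,240+(174+.5)/4-.5])
s=least_squares(lambda X:np.r_[proj("scene",X)[0]-us,proj("top",X)[0]-ut],[.43,.33,.22])
pos=ctrl.read_position();M=Rn.from_quat(ctrl.read_eef_rot()).as_matrix()
print(s.x,s.fun.round(2),"offset world",s.x-pos,"tool",M.T@(s.x-pos))
```

```text
[0.42027757 0.3298223  0.25528488] [-0.34  0.02 -0.36  0.13] offset world [-0.01111453  0.00453986  0.03519998] tool [ 0.00196446  0.0073431  -0.03640607]
```

Run:
```python
from h import *
import cv2
o=[]
pos=ctrl.read_position();z=Rn.from_quat(ctrl.read_eef_rot()).as_matrix()[:,2]
for c,(x0,y0) in(("scene",(280,0)),("top",(120,220))):
    im=cv2.imread(f"pics/{c}2.png")
    im=cv2.resize(im[y0:y0+200,x0:x0+ (200 if c=="scene" else 260)],None,fx=3,fy=3,interpolation=cv2.INTER_CUBIC)
    T=lambda X:tuple(int(k) for k in np.round(((proj(c,X)[0]-[x0,y0]+.5)*3-.5)))
    for d in np.arange(0,.25,.02): cv2.circle(im,T(pos-d*z),2,(0,0,255),-1)
    for X in ([0,0,0],[.1,0,0],[0,.1,0],[0,0,.1],[0,0,.2]): cv2.circle(im,T(np.array(X)),3,(0,255,255),-1)
    cv2.imwrite(f"pics/a_{c}.png",im)
```

```text
(no output)
```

View pics/a_scene.png

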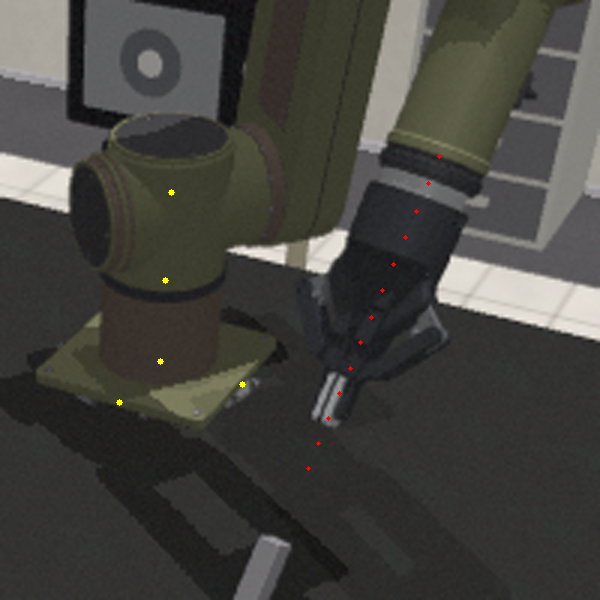

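View pics/a_top.png

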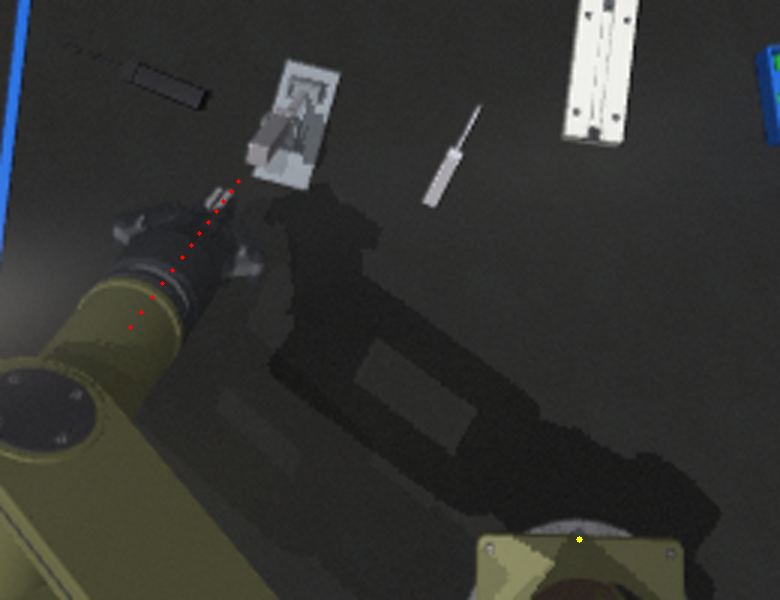

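Pictured finger tips sit about 35 mm short of the reported TCP along the tool axis (scene (388,141), expected (382,156)). I'll approach to the pose that is safe either way and look again.

Run:
```python
from h import *
import cv2
ctrl.let_go()
P_,q=tcp(REST,(0,0,.02),d=.116)
ctrl.move_linear(P_,q,vel=.15)
print(ctrl.read_clock(),ctrl.read_position()-P_,ctrl.read_force())
pos=ctrl.read_position();z=Rn.from_quat(ctrl.read_eef_rot()).as_matrix()[:,2]
o=[]
for c,(x0,y0) in(("scene",(320,130)),("top",(160,210))):
    im=ctrl.camera(c)[:,:,::-1].copy(); cv2.imwrite(f"pics/{c}3.png",im)
    im=cv2.resize(im[y0:y0+120,x0:x0+80],None,fx=5,fy=5,interpolation=cv2.INTER_CUBIC)
    for d,col in((0,(0,0,255)),(-.019,(0,255,0)),(-.073,(255,0,0))):
        u=((proj(c,pos+d*z)[0]-[x0,y0])*5).astype(int); cv2.circle(im,tuple(int(k) for k in u),2,col,-1)
    o.append(im)
cv2.imwrite("pics/g3.png",np.hstack(o))
```

```text
4.95 [0.00019378 0.00030871 0.00051384] [ 0.03674109  0.54286293 -0.26842764]
```

View pics/g3.png

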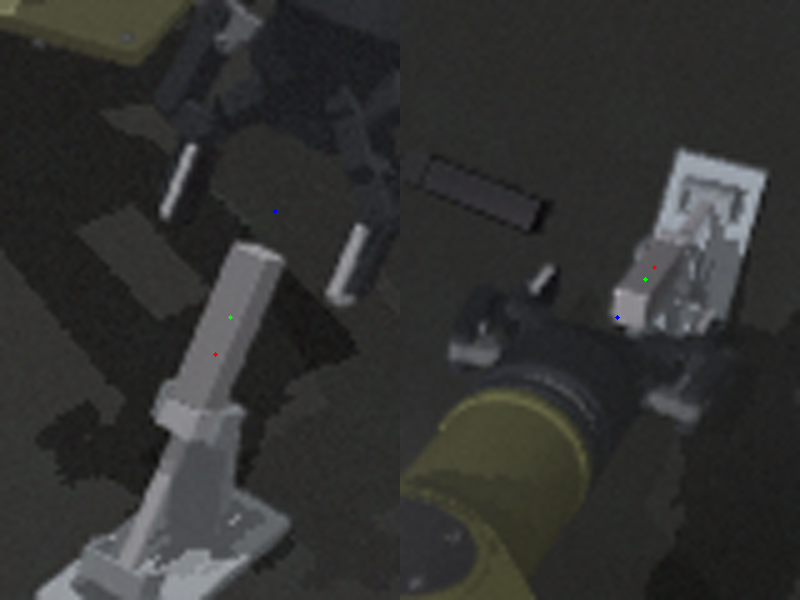

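Run:
```python
from h import *
a_=np.radians(30);ax=np.array([-np.sin(a_),0,np.cos(a_)]);n=np.array([np.cos(a_),0,np.sin(a_)])
us={"scene":[320+252.5/5-.4,130+258/5-.4],"top":[160+((543+668)/2-400)/5-.4,210+(267+292)/2/5-.4]}
print(us)
for c in("scene","top"):
  for b in(0,.007,.011):
    s=least_squares(lambda v:proj(c,pose(REST,np.array([0,v[1],.02])+v[0]*ax+b*n))[0]-us[c],[.15,0])
    print(c,b,s.x.round(4))
```

```text
{'scene': [370.1, 181.2], 'top': [200.7, 265.5]}
scene 0 [ 0.1656 -0.0029]
scene 0.007 [0.1669 0.0004]
scene 0.011 [0.1677 0.0023]
top 0 [0.1455 0.0225]
top 0.007 [0.1596 0.0191]
top 0.011 [0.1676 0.0172]
```

Run:
```python
from h import *
import cv2
for d in(.095,.079):
    P_,q=tcp(REST,(0,0,.02),d=d)
    ctrl.move_linear(P_,q,vel=.08); print(ctrl.read_force().round(2))
print(ctrl.read_clock())
o=[]
for c,(x0,y0) in(("scene",(320,130)),("top",(160,210))):
    im=ctrl.camera(c)[:,:,::-1].copy(); cv2.imwrite(f"pics/{c}4.png",im)
    o.append(cv2.resize(im[y0:y0+120,x0:x0+80],None,fx=5,fy=5,interpolation=cv2.INTER_CUBIC))
cv2.imwrite("pics/g4.png",np.hstack(o))
```

```text
[ 0.14 -0.52  0.54]
[ 0.21 -0.1  -0.29]
5.8167
```

View pics/g4.png

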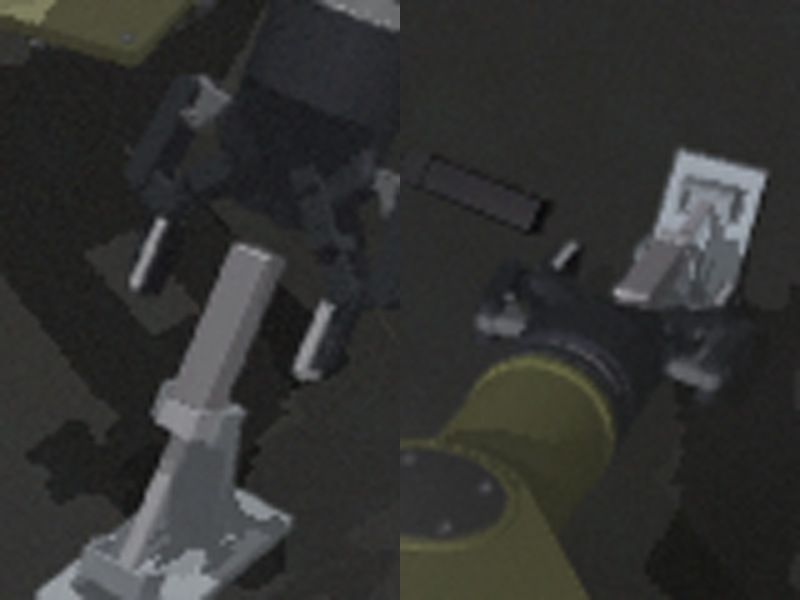

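Run:
```python
from h import *
import cv2
P_,q=tcp(REST,(0,0,.02),d=.077)
ctrl.move_linear(P_,q,vel=.08)
f0=ctrl.read_force(); ctrl.grab(); print(ctrl.read_grip_width(),f0.round(2),ctrl.read_force().round(2),ctrl.read_moment().round(3),ctrl.read_clock())
print(repr(ctrl.read_position()),repr(P_))
o=[]
for c,(x0,y0) in(("scene",(320,130)),("top",(160,210))):
    im=ctrl.camera(c)[:,:,::-1].copy(); cv2.imwrite(f"pics/{c}5.png",im)
    o.append(cv2.resize(im[y0:y0+120,x0:x0+80],None,fx=5,fy=5,interpolation=cv2.INTER_CUBIC))
cv2.imwrite("pics/g5.png",np.hstack(o))
```

```text
0.019317582037870137 [-1.01  0.55 -0.31] [-0.83  0.06  1.52] [ 0.007  0.225 -0.041] 6.775
array([0.50641347, 0.30824651, 0.08679496]) array([0.50645758, 0.30823329, 0.08668396])
```

View pics/g5.png

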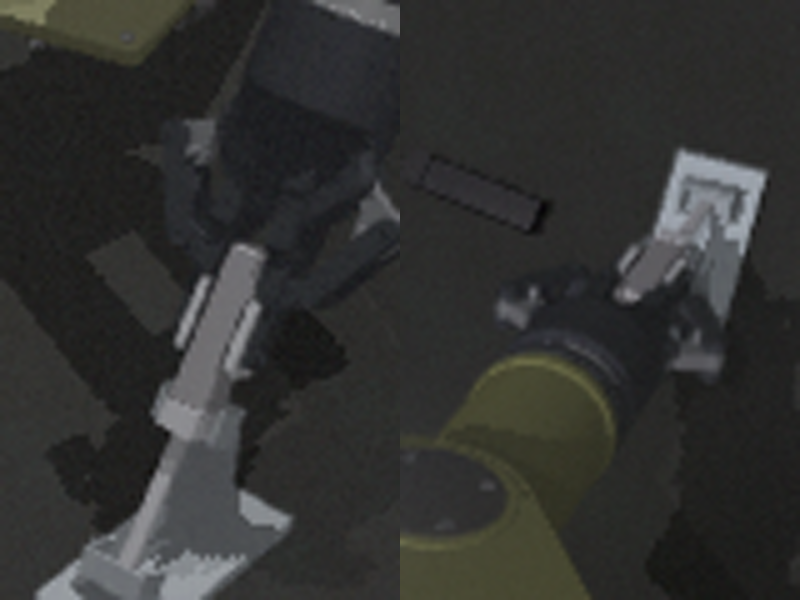

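```bash
cat >> h.py <<'E'
D=.077
AX=np.array([-.5,0,np.cos(np.pi/6)])
E
python3 - <<'E'
from h import *
import cv2
P_,q=tcp(REST,np.array([0,0,.02])+.12*AX,d=D)
ctrl.move_linear(P_,q,vel=.12); print(ctrl.read_force().round(2),ctrl.read_grip_width())
P_,q=tcp(RAIL,(0,0,.075),d=D)
ctrl.reach(P_,q); ctrl.sleep(.2)
print(ctrl.read_force().round(2),ctrl.read_moment().round(3),ctrl.read_clock(),(ctrl.read_position()-P_).round(4))
tip=pose(RAIL,[0,0,.075])[0]
o=[]
for c,(x0,y0) in(("scene",(180,130)),("top",(280,165))):
    im=ctrl.camera(c)[:,:,::-1].copy(); cv2.imwrite(f"pics/{c}6.png",im)
    im=cv2.resize(im[y0:y0+120,x0:x0+80],None,fx=5,fy=5,interpolation=cv2.INTER_CUBIC)
    for k in(0,.04,.08):
      u=np.round((proj(c,pose(RAIL,np.array([0,0,.075])+k*AX))[0]-[x0,y0]+.5)*5-.5); cv2.circle(im,(int(u[0]),int(u[1])),2,(0,0,255),-1)
    for k in(-.05,0,.05):
      u=np.round((proj(c,pose(RAIL,[k,0,.05]))[0]-[x0,y0]+.5)*5-.5); cv2.circle(im,(int(u[0]),int(u[1])),2,(0,255,0),-1)
    o.append(im)
cv2.imwrite("pics/g6.png",np.hstack(o))
E
```

```text
[-0.5  -0.32 -1.66] 0.019444971825063034
[-0.19 -0.04 -1.19] [0.074 0.346 0.024] 9.5917 [0.0001 0.0011 0.0001]
```

View pics/g6.png

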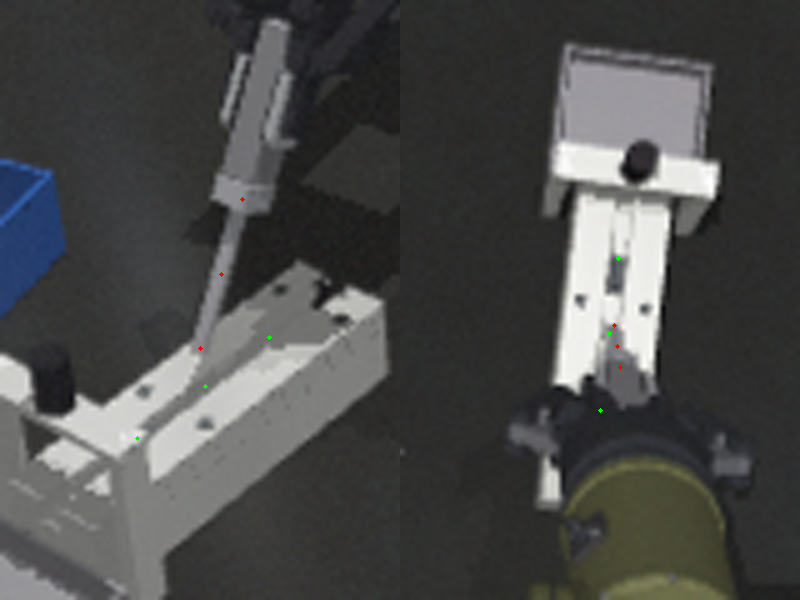

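Run:
```python
from h import *
import cv2
print(ctrl.read_position()-tcp(RAIL,(0,0,.075),d=D)[0])
x0,y0=305,195
im=cv2.imread("pics/top6.png")[y0:y0+50,x0:x0+40]; im=cv2.resize(im,None,fx=12,fy=12,interpolation=cv2.INTER_CUBIC)
def L(A,col):
    q=(proj("top",pose(RAIL,np.array(A)))-[x0,y0]+.5)*12-.5
    cv2.polylines(im,[np.round(q).astype(int)],False,col,1)
L([(-.05,.006,.05),(.08,.006,.05)],(0,255,0));L([(-.05,-.006,.05),(.08,-.006,.05)],(0,255,0))
L([(0,.004,.075)+.0*AX,(0,.004,.075)+.078*AX],(0,0,255));L([(0,-.004,.075),(0,-.004,.075)+.078*AX],(0,0,255));L([(0,-.004,.075),(0,.004,.075)],(0,0,255))
cv2.imwrite("pics/g6b.png",im)
```

```text
[8.46493947e-05 9.40131900e-04 6.73776470e-05]
```

View pics/g6b.png

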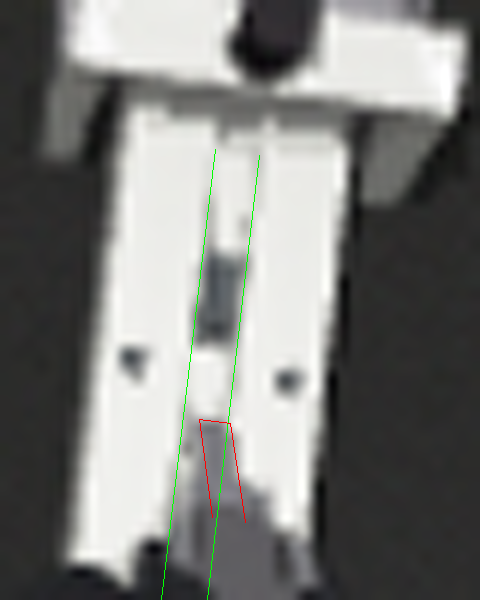

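Run:
```python
from h import *
P_,q=tcp(RAIL,(0,0,.056),d=D)
ctrl.move_linear(P_,q,vel=.08); e=ctrl.read_position()-P_; print(e.round(4),ctrl.read_clock())
f0=ctrl.read_force(); print(f0.round(2))
off=np.array([0,-e[1],0]) if abs(e[1])>.0005 else np.zeros(3)
for z in(.050,.046,.043,.041,.039,.037,.036,.035,.034,.033):
    P_,_=tcp(RAIL,(0,0,z),d=D); ctrl.move_linear(P_+off,q,vel=.03)
    f=ctrl.read_force()-f0; print(z,f.round(2),(ctrl.read_position()-P_).round(4))
    if f[2]>3 or np.linalg.norm(f)>6: break
print(ctrl.read_clock())
```

```text
[-0.0004  0.0002 -0.0005] 10.0833
[-0.46 -0.11 -1.26]
0.05 [-0.57 -0.31  0.29] [-0.0001 -0.     -0.0001]
0.046 [1.11 0.2  0.12] [-0.0003 -0.     -0.0003]
0.043 [ 1.49 -0.58  0.61] [-0.0002  0.     -0.0003]
0.041 [ 0.35  0.24 -0.08] [-0.0001  0.     -0.0002]
0.039 [0.49 1.33 0.68] [-0.0001 -0.     -0.0002]
0.037 [-0.17 -0.65  0.13] [-0.0002  0.     -0.0002]
0.036 [ 0.18 -0.62  0.59] [0.0001 0.     0.    ]
0.035 [-0.13  0.16  2.9 ] [ 0.0006 -0.0001  0.0006]
0.034 [-0.16  1.08  6.  ] [ 0.0013 -0.0001  0.0012]
12.4667
```

Run:
```python
from h import *
q=tcp(RAIL,(0,0,.038),d=D)[1]
for x in(0,.02,.03,.04,.055,.07,.08,.088):
    P_,_=tcp(RAIL,(x,0,.038),d=D); ctrl.move_linear(P_,q,vel=.05)
    f=ctrl.read_force()-[-.46,-.11,-1.26]; print(x,f.round(2),(ctrl.read_position()-P_).round(4),ctrl.read_clock())
    if np.linalg.norm(f)>20: print("stop");break
import cv2
o=[]
for c,(x0,y0) in(("scene",(150,150)),("top",(280,165))):
    im=ctrl.camera(c)[:,:,::-1].copy(); cv2.imwrite(f"pics/{c}7.png",im)
    o.append(cv2.resize(im[y0:y0+120,x0:x0+80],None,fx=5,fy=5,interpolation=cv2.INTER_CUBIC))
cv2.imwrite("pics/g7.png",np.hstack(o))
```

```text
0 [ 1.27 -0.19 -0.4 ] [-0.0007  0.0001 -0.0004] 12.7167
0.02 [0.18 0.26 0.33] [ 0.0001 -0.     -0.0003] 13.2667
0.03 [ 0.2  -0.48  0.13] [ 0.     -0.     -0.0002] 13.6167
0.04 [-0.94  0.8  -0.75] [-0.0002  0.     -0.0004] 13.9667
0.055 [-0.53 -0.57 -1.15] [ 0.0015 -0.0002  0.0006] 14.4167
0.07 [ 0.34 -0.23 -0.38] [ 0.0023 -0.0002  0.0012] 14.8667
0.08 [0.65 0.39 0.37] [ 0.001  -0.0001  0.0005] 15.2167
0.088 [-0.1  -0.21  1.09] [ 0.0006 -0.0001  0.0002] 15.525
```

View pics/g7.png

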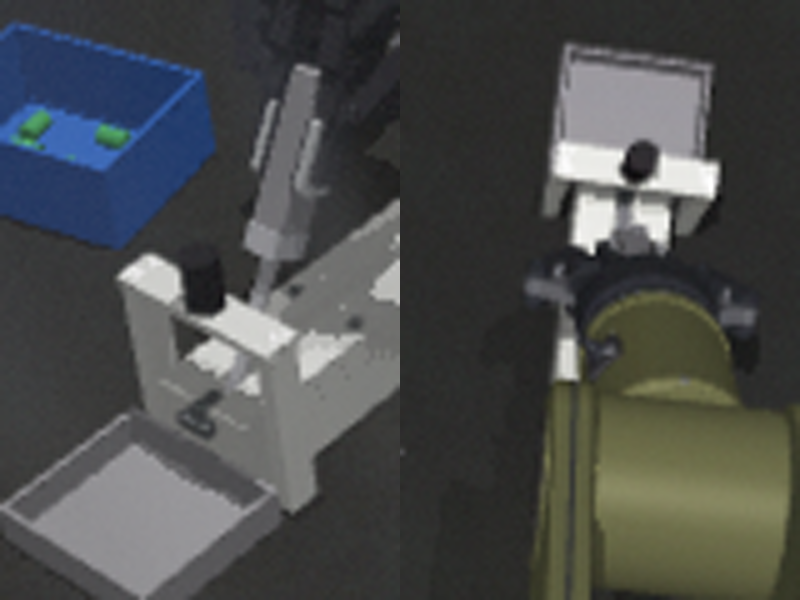

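```bash
cat > push.py <<'E'
from h import *
import cv2,sys
q=tcp(RAIL,(0,0,.038),d=D)[1]
for x in map(float,sys.argv[2:]):
    P_,_=tcp(RAIL,(x,0,.038),d=D); ctrl.move_linear(P_,q,vel=.05)
    f=ctrl.read_force()-[-.46,-.11,-1.26]; print(x,f.round(2),(ctrl.read_position()-P_).round(4),ctrl.read_clock())
o=[]
for c,(x0,y0) in(("scene",(150,150)),("top",(280,165))):
    im=ctrl.camera(c)[:,:,::-1].copy(); cv2.imwrite(f"pics/{c}{sys.argv[1]}.png",im)
    o.append(cv2.resize(im[y0:y0+120,x0:x0+80],None,fx=5,fy=5,interpolation=cv2.INTER_CUBIC))
cv2.imwrite(f"pics/g{sys.argv[1]}.png",np.hstack(o))
E
python3 push.py 8 .097 .103
```

```text
0.097 [ 1.2   0.21 -0.18] [ 0.0007 -0.0001  0.0002] 15.9583
0.103 [ 0.18 -0.7   0.06] [ 0.0006 -0.0001  0.0002] 16.225
```

View pics/g8.png

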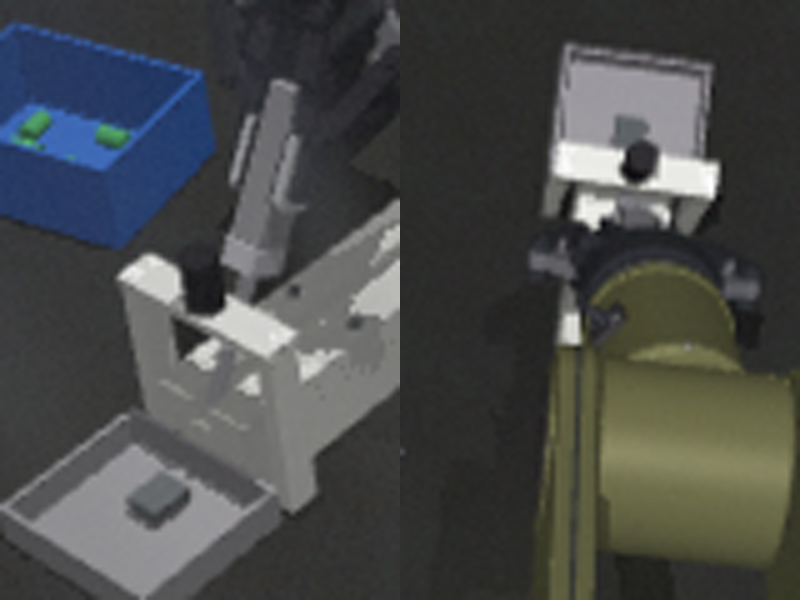

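The nut lies in the tray (scene crop (160,500), i.e. pixel (182,250)). Next I'll back off, lift out and go to the pre-stow pose above the rest.

Run:
```python
from h import *
import cv2
q=tcp(RAIL,(0,0,.038),d=D)[1]
ctrl.move_linear(tcp(RAIL,(.01,0,.039),d=D)[0],q,vel=.12)
ctrl.move_linear(tcp(RAIL,(0,0,.11),d=D)[0],q,vel=.12)
P_,q=tcp(REST,np.array([0,0,.02])+.12*AX,d=D)
ctrl.reach(P_,q)
P_,q=tcp(REST,np.array([0,0,.02])+.11*AX,d=D)
ctrl.move_linear(P_,q,vel=.05); ctrl.sleep(.2)
print(ctrl.read_clock(),(ctrl.read_position()-P_).round(4),ctrl.read_force().round(2),ctrl.read_grip_width())
o=[]
b=np.array([0,0,.02])+.11*AX
for c,(x0,y0) in(("scene",(320,130)),("top",(160,210))):
    im=ctrl.camera(c)[:,:,::-1].copy(); cv2.imwrite(f"pics/{c}9.png",im)
    im=cv2.resize(im[y0:y0+120,x0:x0+80],None,fx=5,fy=5,interpolation=cv2.INTER_CUBIC)
    for k in(0,.04,.08,.172):
      u=np.round((proj(c,pose(REST,b+k*AX))[0]-[x0,y0]+.5)*5-.5); cv2.circle(im,(int(u[0]),int(u[1])),2,(0,0,255),-1)
    o.append(im)
cv2.imwrite("pics/g9.png",np.hstack(o))
```

```text
19.9083 [ 0.0002 -0.0001  0.0001] [-0.43 -0.21 -0.5 ] 0.01942410266469578
```

View pics/g9.png

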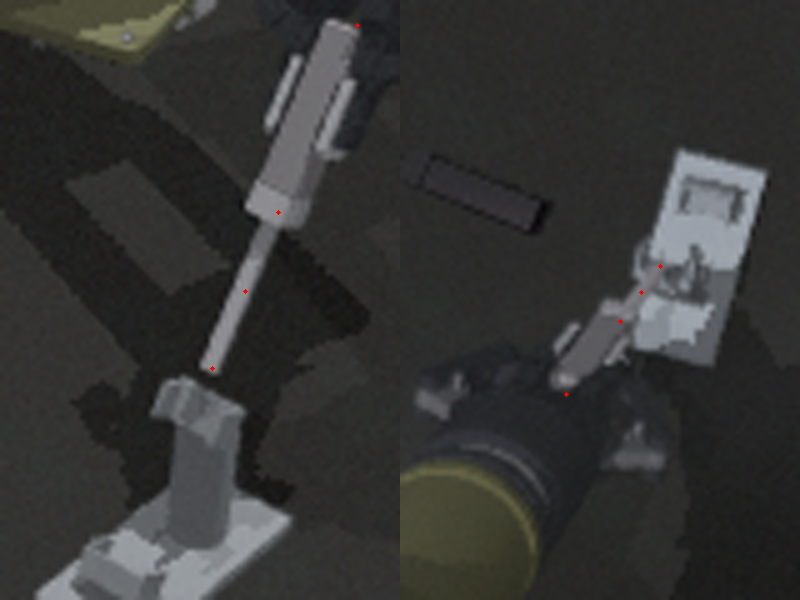

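Run:
```python
from h import *
import cv2
f0=ctrl.read_force()
for k in(.05,.02,.01,.006,.003,.0015,.0005):
    P_,q=tcp(REST,np.array([0,0,.02])+k*AX,d=D)
    ctrl.move_linear(P_,q,vel=.06 if k>.01 else .03)
    f=ctrl.read_force()-f0; print(k,f.round(2),(ctrl.read_position()-P_).round(4))
    if np.linalg.norm(f)>6: print("stop");break
print(ctrl.read_clock())
o=[]
for c,(x0,y0) in(("scene",(320,130)),("top",(160,210))):
    im=ctrl.camera(c)[:,:,::-1].copy(); cv2.imwrite(f"pics/{c}10.png",im)
    o.append(cv2.resize(im[y0:y0+120,x0:x0+80],None,fx=5,fy=5,interpolation=cv2.INTER_CUBIC))
cv2.imwrite("pics/g10.png",np.hstack(o))
```

```text
0.05 [ 0.66  1.4  -0.87] [0.0001 0.0002 0.0003]
0.02 [-0.2   0.67 -0.73] [ 0.     -0.0003 -0.0005]
0.01 [-0.41  0.23 -1.19] [ 0.0001 -0.0001 -0.0002]
0.006 [ 0.29  0.76 -1.61] [ 0.0001 -0.0001 -0.0001]
0.003 [ 0.48  0.7  -1.06] [ 0.     -0.     -0.0001]
0.0015 [ 0.3   0.53 -0.83] [ 0.     -0.0001 -0.    ]
0.0005 [-0.24  0.59 -2.12] [ 0. -0. -0.]
23.325
```

View pics/g10.png

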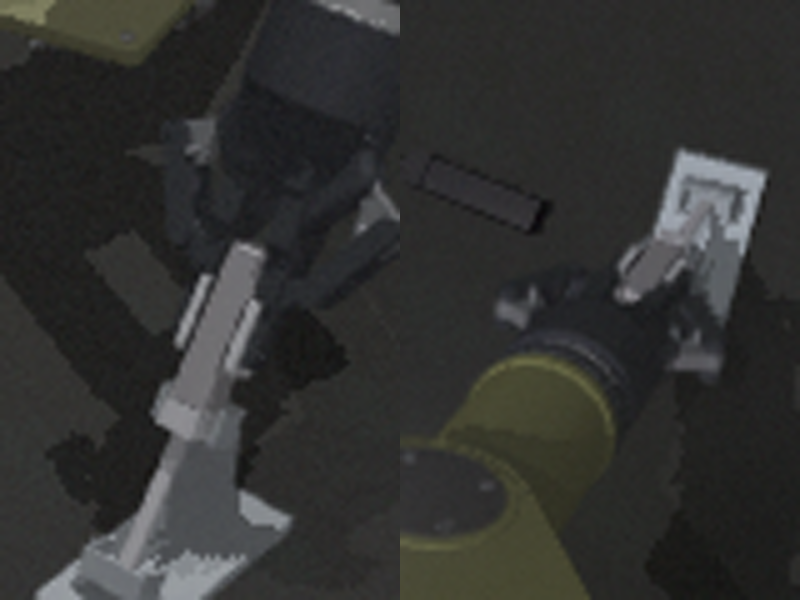

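The seated view matches the picture taken at the grasp. Next I'll release and withdraw along the axis.

Run:
```python
from h import *
import cv2
ctrl.let_go(); ctrl.sleep(.3)
P_,q=tcp(REST,np.array([0,0,.02]),d=.25)
ctrl.move_linear(P_,q,vel=.12); ctrl.sleep(.3)
print(ctrl.read_clock(),ctrl.read_grip_width(),ctrl.read_force().round(2))
o=[]
for c,(x0,y0) in(("scene",(320,130)),("top",(160,210))):
    im=ctrl.camera(c)[:,:,::-1].copy(); cv2.imwrite(f"pics/{c}11.png",im)
    d=np.abs(im.astype(int)-cv2.imread(f"pics/{c}3.png").astype(int)).max(2)[y0:y0+120,x0:x0+80]
    im=cv2.resize(im[y0:y0+120,x0:x0+80],None,fx=5,fy=5,interpolation=cv2.INTER_CUBIC)
    for k in(0,.172):
      u=np.round((proj(c,pose(REST,np.array([0,0,.02])+k*AX))[0]-[x0,y0]+.5)*5-.5); cv2.circle(im,(int(u[0]),int(u[1])),2,(0,0,255),-1)
    o.append(im)
    print(c,[([round(float(v),1) for v in r["point"]],round(r["score"],2)) for r in ctrl.place_of("scrap",c)],[([round(float(v),1) for v in r["point"]],round(r["score"],2)) for r in ctrl.place_of("scraper",c)])
cv2.imwrite("pics/g11.png",np.hstack(o))
```

```text
26.2583 0.08544601866775134 [0.37 0.29 0.35]
scene [([165.7, 187.0], 0.71), ([183.4, 250.7], 0.46), ([220.1, 220.4], 0.43)] [([278.7, 219.1], 0.68), ([345.5, 240.0], 0.64), ([444.3, 305.2], 0.63)]
top [] [([220.7, 249.3], 0.66), ([141.2, 235.4], 0.55)]
```

View pics/g11.png

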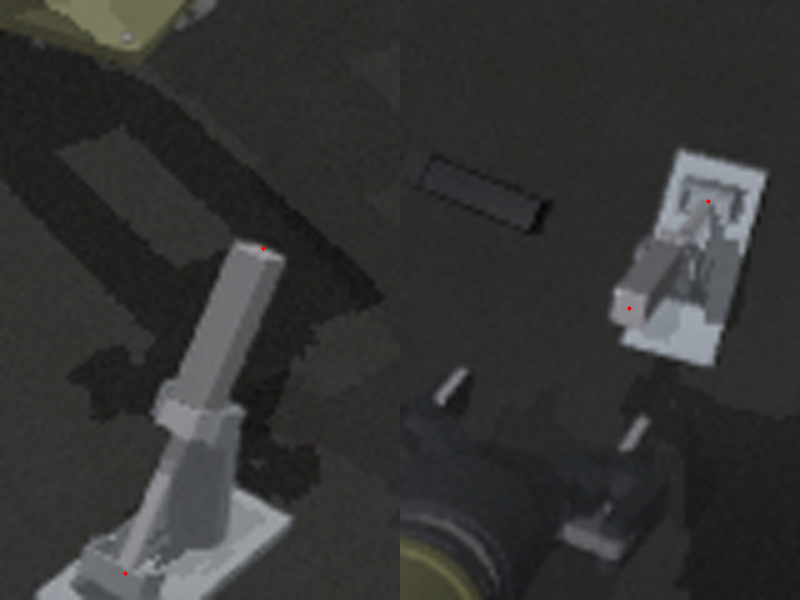

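View pics/scene11.png

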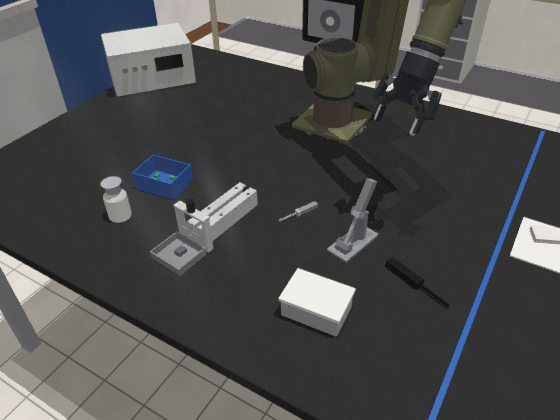

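The scraper is back in its rest at (355,215) as it was, the nut is in the tray at (182,250), and the bystanders are in their original places.

```bash
python3 -c "
from station import ctrl
ctrl.job_done(); print(ctrl.read_clock())"
```

```text
the job is handed in; nothing more can be done
the job is handed in; nothing more can be done
```

The nut is out of the slot and lying in the catch tray, and the scraper is released and back in its rest. I handed the job in with the clock at about 26.5 s of the 58 s allowed; the interface gives no verdict.

I took the grey scraper and lowered its blade into the slot behind the nut. I felt the floor at about 6 N, eased off about 3 mm, and pushed the nut out under the bridge.

**Final checks:**
- The last pictures show the nut flat in the tray at scene pixel (182,250).
- The scraper lies on its modelled stowed axis at both ends, to within about 2 pixels.
- The bin, dispenser, box and look-alikes look unmoved. I judged this by eye and did not measure it.
- The gripper is open and clear, with force readings only at noise level.

**What disagreed:**
- **Finger position:** the camera pictures put the finger tips about 36 mm short of the reported TCP. I shifted the grasp by that amount and checked it in the pictures, and the later floor contact came within about 1 mm of where it was expected.
- **Scraper in the grip:** after the push the scraper may have turned 1 to 3 degrees in the fingers, but it seated normally.
- **Push force:** I read the force only after each push step and saw only noise. The 3 to 6 N push itself showed up only as a position lag of up to 2.3 mm.
- **Nut detector:** it found the nut in the tray only with a low score (0.46) in the scene view, behind a false hit on the bin, and not at all in the top view, so I relied on the picture.

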